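# Reset the tripped breaker under the push-latch flap

## Task

The bench power box has tripped. Press the orange flap in at its free edge and let go so that it pops fully open, push the red breaker button in the well all the way down so that it stays in, then push the flap shut and press it in once more so that it latches and stays flush when you let go. Do everything by pressing and pushing with the fingertips: do not lift, tip or shove the box along the bench, and leave the things standing round it where they are.

Things in the scene. Friction and masses are not known exactly. Their poses are not given: they have to be found in the camera images.
- power_box: grey bench power box standing loose on rubber feet, about 1.6 kg, 140 (x) x 130 (y) x 60 (z) mm; origin at the centre of its underside. Its +x points to the flap's hinge side, which faces away from the robot; z up. The well under the flap: x -58 to +32 mm, y +-51 mm, floor 30 mm and rim 60 mm above the bench. Behind the hinge (x +32 to +70 mm) the housing is solid, flat top at 60 mm
- flap (a joint): hinge of the orange flap, rad: 0 = latched flush, negative = pressed in, 1.65 = fully open. Push-push latch: pressing in to -0.05 or beyond (stop at about -0.057) and letting go releases it and its spring opens it in 1 to 2 s, sliding past a finger in its way. Pushed shut against the spring (about 3 N at the edge), in to the stop and let go, it latches; one more press reopens it
- flap_hinge (a point): middle of the flap's hinge axis, which runs along the box's y; in the box frame at x +32, y 0, z +57 mm. The point's axes turn with the flap: its -x points along the flap to the free edge, its z out of the flap's outer face. The flap is 85 mm long from hinge to free edge, 96 mm wide, 5 mm thick, its outer face 2 mm outside the axis
- flap_pad (a point): centre of the black ribbed press pad (20 x 50 mm) on the flap's outer face, 70 mm from the hinge axis and 15 mm from the free edge; axes as flap_hinge. Pressing here with 6 to 15 N reaches the stop and does no harm
- breaker (a joint): red breaker button, m: how far it is pushed in. It starts tripped, between 0 and 0.0015; 0.008 is fully in, on its stop. It moves straight down, has no spring, resists with about 3 N and stays where it is left
- breaker_top (a point): centre of the top of the red button (22 mm across), which stands in the middle of the well, in the box frame at x -20, y 0 mm, its top 49 mm above the bench at value 0 and 41 mm when fully in; z up
- glue_bottle: loose bystander: small red bottle with a black tip, 30 x 30 x 92 mm, standing beside or behind the box; origin at the centre of its underside
- tape_roll: loose bystander: green roll of tape lying flat, 63 x 60 x 19 mm; origin at the centre of its underside
- puck: loose bystander: black round unit with a white cap, 54 mm across, 44 mm high; origin at the centre of its underside
Things that resemble listed ones, but are neither listed nor needed, are in the scene too. Of the things that look like the power_box, take the one that is farthest to the robot's right at the start.

How it is judged:
By the outcome, as a careful person would: the job done as asked, in the order asked, and still so for the second after the job is handed in, with the robot touching nothing.
It also fails if it takes over 51 s, if anything falls off the work surface, if the arm or the gripper's body presses on something with over 40 N, if the wrist force passes 120 N, or if a joint passes its speed limit or range.

## Robot

A 6-joint arm with a two-finger parallel gripper is mounted at the origin on a cart in front of the work surface, level with it; the furniture and walls round the work are solid. World frame = base frame: x ahead of the robot, y to its left, z up, the work surface at z = 0. Lengths are in m, angles in degrees, forces in N, time in s.
With the tool pointing down it reaches from about 0.4 to 0.825 m from the base axis. Payload 7 kg.
Tool frame: the origin (TCP) lies midway between the tips of the shut fingers; the grasp point (between the pads) lies r.grasp_offset behind it (r.grasp_offset is the distance from the TCP to the grasp point, in m); x points along the fingers, z is the direction in which the jaws open and shut, and the axes are right-handed (so a half turn about x gives the same grasp; the last joint's range is limited). The gripper opens to 88 mm and grips with 3 to 60 N. Pads are 19 mm wide; open, the fingers measure 130 mm over their backs; the gripper's body (78 mm by 193 mm) begins 47 mm behind the grasp point.
Start: joints at [83.199, 20.546, 0.682, 0, -70.136, -16.507], TCP at [0.267, 0.62, 0.227] pointing down, gripper open.
Joint ranges: [-176.03, 176.03], [-82.01, 121.73], [-58.28, 71.71], [-173.87, 95.51], [-174.79, -0.11], [-173.66, 173.66]. Speed limits (degrees/s): [136.94, 136.94, 172.46, 180, 180, 180].

## Interface

Orientations are given as [roll, pitch, yaw] about the fixed x, y, z axes, in that order (R = Rz(yaw) Ry(pitch) Rx(roll)).
In Python, from plant import readout, vision, close_job, r gives the robot as it stands.
- The arm moves only by the shell command python3 -m handwheel 'ROWS' [OPENING] [FORCE]. ROWS is JSON, a list that holds one entry, the list of rows, each a list of 4 numbers: the shift along the world's x, y, z in units of 40 mm (1.0 is 40 mm), then the turn about the world's z in units of 5 degrees (1.0 is 5 degrees). In form: [[[tx, ty, tz, roll], ...]]. A call has 1 to 8 rows; each row shifts and turns the pose as measured when the row begins; what a row does not reach is not made up. A row lasts 1/10 s, in which the tool goes at most 50 mm and 8.59 degrees, less where a joint would pass 70% of its speed; a pose out of reach is approached as far as the arm can. A call is refused whole if a number of a shift passes 1 or a number of a turn 1, either way. A call with a gripper value outside its range is refused whole. OPENING is the finger opening in mm, from 0 to 87.6, set as the call begins (- or left out, the last holds). The fingers move at their own pace and stop on an object; FORCE is the grip in N (left out, the last holds). Time passes only in rows, so rows that do not move let the fingers close. It gives the time, the measured TCP pose, the force and the opening at its end, in the units of the state.
- readout.get_state(): the state, without advancing time (a new reading comes with each control period).
- vision.capture(name): name is "side" or "top"; returns the picture (420x560x3 uint8, blue, green, red); there is no depth.
- vision.get_calibration(name): a dict with "intrinsics" (3x3 intrinsics, pixels), "pose" (4x4, takes a point from camera to world coordinates). Camera axes: x right, y up, looking along -z (the intrinsics and any distortion apply to the point x, -y, -z); pixel columns grow to the right and rows downward; lengths in m; the calibration is good to about 2 mm. A picture is of the moment at which its call begins. get_calibration takes no time and is no camera call.
- close_job(): hands the job in, once; it reports no verdict.
The state is a dict: "time_s": time; "joints": joint angles; "qd": joint speeds; "joint_torque": joint torques, N m; "tcp_pos": TCP position; "eef_rot": TCP orientation; "contact_force": force on the tool from outside, world axes, zero at the start; "moment": the same for the moment, N m; "gripper_width": finger opening in m.
Only numpy, scipy, OpenCV 4.12 (cv2) and the standard library are available. Lean on these libraries where they do the work, as an engineer would, in place of code of your own. Each camera call takes 0.05 s, during which the arm holds its last target.

## Working session

There is one attempt and no reset: what is moved stays moved. The work goes in short steps, Python scripts to look and compute and a shell command to move; the robot and the scene stay as the last step left them, time stands still between calls to the robot, and variables do not carry over. Pictures are saved under pics/ and viewed, and the job is handed in when it is done.

```bash
ls; mkdir -p pics; python3 - <<'E'
from plant import readout, vision, r
import cv2, numpy as np
print(readout.get_state(), r.grasp_offset)
for n in("side","top"):
    cv2.imwrite(f"pics/{n}0.png",vision.capture(n)); c=vision.get_calibration(n); print(n,c)
E
```

```text
pics
{'time_s': 0.0, 'joints': array([ 8.32009654e+01,  2.05913178e+01,  6.31939717e-01, -2.09139355e-02,
       -7.01363609e+01, -1.65081823e+01]), 'qd': array([-0.04255143,  0.00634759, -0.03460885, -0.01160806, -0.07315465,
        0.0875731 ]), 'joint_torque': array([ 4.29944259e-05, -5.82723427e+01,  2.93049020e+01,  6.99758381e+00,
        7.00752513e-03, -1.61427911e-04]), 'tcp_pos': array([0.26688104, 0.61944174, 0.2256076 ]), 'eef_rot': array([   4.90524294,   89.90226259, -108.40909663]), 'contact_force': array([0.08404282, 0.29836626, 1.40749106]), 'moment': array([ 0.00494124, -0.01150675, -0.06401319]), 'gripper_width': 0.0873964975010862} 0.0188
side {'intrinsics': array([[481.11447521,   0.        , 284.56750966],
       [  0.        , 481.11447521, 212.01000558],
       [  0.        ,   0.        ,   1.        ]]), 'pose': array([[ 0.92060971,  0.23371368, -0.31281891,  0.22546905],
       [-0.39004985,  0.58815966, -0.70846971, -0.7824508 ],
       [ 0.0184084 ,  0.77423907,  0.63262548,  0.81134345],
       [ 0.        ,  0.        ,  0.        ,  1.        ]])}
top {'intrinsics': array([[475.64726801,   0.        , 283.45756961],
       [  0.        , 475.64726801, 206.96765724],
       [  0.        ,   0.        ,   1.        ]]), 'pose': array([[-0.00560501,  0.98595716, -0.16690437,  0.45362552],
       [-0.99997807, -0.0049375 ,  0.00441404,  0.03593377],
       [ 0.00352797,  0.16692545,  0.98596321,  1.02170655],
       [ 0.        ,  0.        ,  0.        ,  1.        ]])}
```

View pics/side0.png

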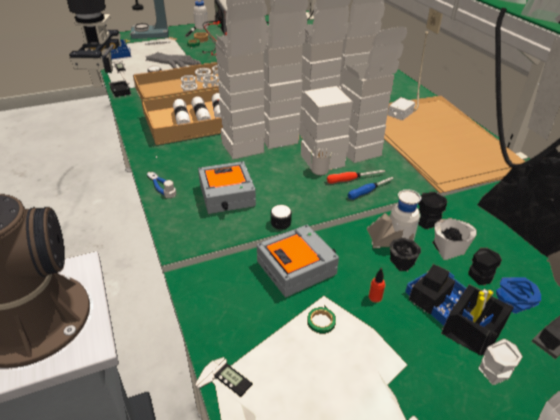

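View pics/top0.png

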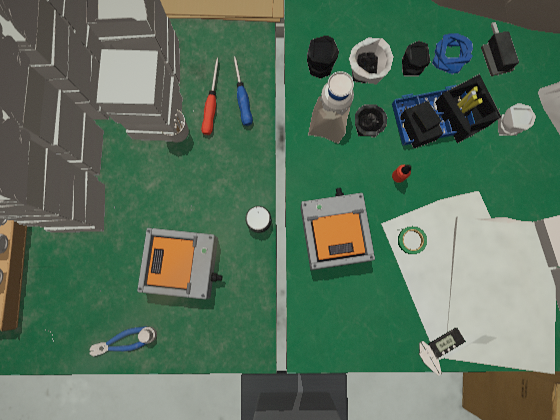

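The boxes are at top-view pixels (178,263) and (338,232). The one at (338,232) lies farther to the robot's right (smaller y), and its hinge side faces away from the robot. I'll confirm that in a crop and measure it.

```bash
cat > h.py <<'E'
import cv2, numpy as np
from plant import readout, vision, r
def ray(n,u,v):
    c=vision.get_calibration(n);K=c["intrinsics"];P=c["pose"]
    d=np.linalg.inv(K)@np.array([u,v,1.]);d=np.array([d[0],-d[1],-d[2]])
    return P[:3,3],P[:3,:3]@d
def onz(n,u,v,z):
    o,d=ray(n,u,v);return o+d*(z-o[2])/d[2]
def proj(n,p):
    c=vision.get_calibration(n);P=c["pose"];q=P[:3,:3].T@(np.asarray(p)-P[:3,3]);q=np.array([q[0],-q[1],-q[2]])
    q=c["intrinsics"]@q;return q[:2]/q[2]
def boxpt(box,p):
    x,y,yaw=box;a=np.radians(yaw);return np.array([x+np.cos(a)*p[0]-np.sin(a)*p[1],y+np.sin(a)*p[0]+np.cos(a)*p[1],p[2]])
def orange(im):
    h=cv2.cvtColor(im,cv2.COLOR_BGR2HSV);return cv2.inRange(h,(6,170,130),(20,255,255))
E
python3 - <<'E'
from h import *
for n,pt,roi in(("top",(338,235),(290,175,100,110)),("side",(295,252),(245,210,110,95))):
    im=cv2.imread(f"pics/{n}0.png"); m=orange(im)
    m=cv2.morphologyEx(m,cv2.MORPH_CLOSE,np.ones((15,15)))
    cs,_=cv2.findContours(m,cv2.RETR_EXTERNAL,cv2.CHAIN_APPROX_NONE)
    c=[c for c in cs if cv2.pointPolygonTest(c,pt,False)>=0][0]
    R=cv2.minAreaRect(c); 
    q=cv2.approxPolyDP(cv2.convexHull(c),0.05*cv2.arcLength(c,True),True).reshape(-1,2)
    W=np.array([onz(n,*p,0.059) for p in q]); print(n,q.tolist(),W.round(4).tolist())
    e=np.linalg.norm(W-np.roll(W,-1,0),axis=1);print(e.round(4),W.mean(0).round(4))
    if n=="top":
        B=np.array([onz(n,*p,0.059)[:2] for p in c.reshape(-1,2)],np.float32);print(cv2.minAreaRect(B))
    x,y,w,h=roi;cv2.imwrite(f"pics/crop_{n}.png",cv2.resize(im[y:y+h,x:x+w],None,fx=5,fy=5,interpolation=cv2.INTER_CUBIC))
E
```

```text
top [[358, 214], [364, 252], [319, 259], [313, 220]] [[0.6012, -0.121, 0.059], [0.5234, -0.1307, 0.059], [0.5098, -0.0394, 0.059], [0.5893, -0.0286, 0.059]]
[0.0784 0.0923 0.0802 0.0932] [ 0.5559 -0.0799  0.059 ]
((0.5575184226036072, -0.07941316813230515), (0.08476075530052185, 0.09543954581022263), 8.197344779968262)
side [[296, 234], [318, 259], [287, 272], [267, 246]] [[0.5906, -0.0248, 0.059], [0.6022, -0.1185, 0.059], [0.523, -0.1291, 0.059], [0.5127, -0.0376, 0.059]]
[0.0944 0.0799 0.0921 0.0789] [ 0.5571 -0.0775  0.059 ]
```

View pics/crop_top.png

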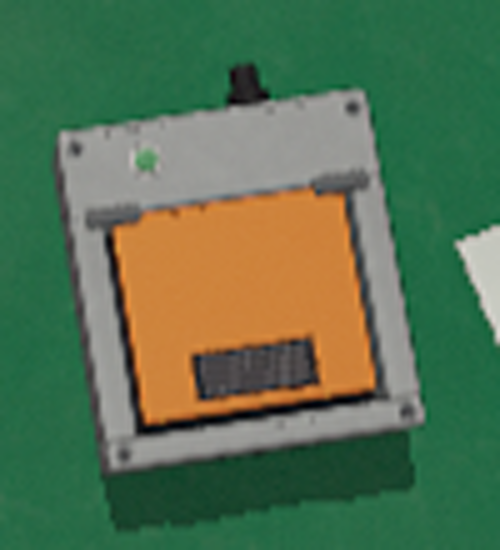

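View pics/crop_side.png

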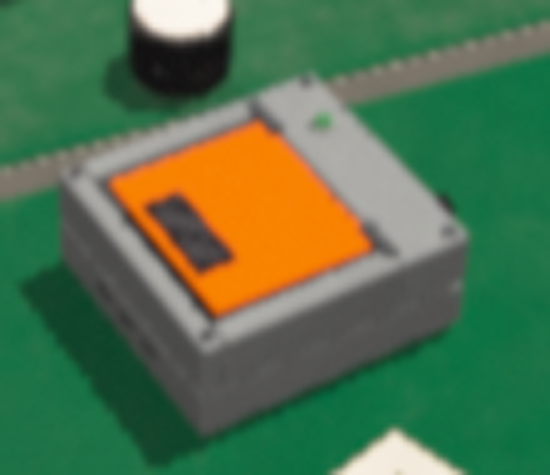

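```bash
python3 - <<'E'
from h import *
from scipy.spatial.transform import Rotation as Ro
box=(0.5674,-0.0775,8.0)
for n,roi in(("top",(290,175,100,110)),("side",(245,210,110,95))):
    im=cv2.imread(f"pics/{n}0.png");x,y,w,h=roi;k=5
    cr=cv2.resize(im[y:y+h,x:x+w],None,fx=k,fy=k,interpolation=cv2.INTER_CUBIC)
    for pts,col in(([(-.07,-.065,.06),(.07,-.065,.06),(.07,.065,.06),(-.07,.065,.06)],(255,0,0)),([(-.053,-.048,.059),(.032,-.048,.059),(.032,.048,.059),(-.053,.048,.059)],(0,0,255)),([(-.048,-.025,.059),(-.028,-.025,.059),(-.028,.025,.059),(-.048,.025,.059)],(255,255,0))):
        P=np.array([(proj(n,boxpt(box,p))-(x,y)+.5)*k for p in pts]).astype(int);cv2.polylines(cr,[P],True,col,1)
    cv2.imwrite(f"pics/ov_{n}.png",cr)
R=Ro.from_euler('xyz',readout.get_state()['eef_rot'],degrees=True).as_matrix();print(R.round(3));print('jaw az',np.degrees(np.arctan2(R[1,2],R[0,2])))
for nm,p in(("pad",(-.038,0,.059)),("btn",(-.02,0,.049)),("hinge",(.032,0,.057))):print(nm,boxpt(box,p).round(4))
h=cv2.cvtColor(cv2.imread("pics/top0.png"),cv2.COLOR_BGR2HSV)
print('bottle',onz("top",402,173,.09),'puck',onz("top",258,219,.044))
E
```

```text
[[-0.     0.918 -0.396]
 [-0.001 -0.396 -0.918]
 [-1.     0.     0.001]]
jaw az -113.31494665787025
pad [ 0.5298 -0.0828  0.059 ]
btn [ 0.5476 -0.0803  0.049 ]
hinge [ 0.5991 -0.073   0.057 ]
bottle [ 0.67949359 -0.2072311   0.09      ] puck [0.59406862 0.08453567 0.044     ]
```

View pics/ov_top.png

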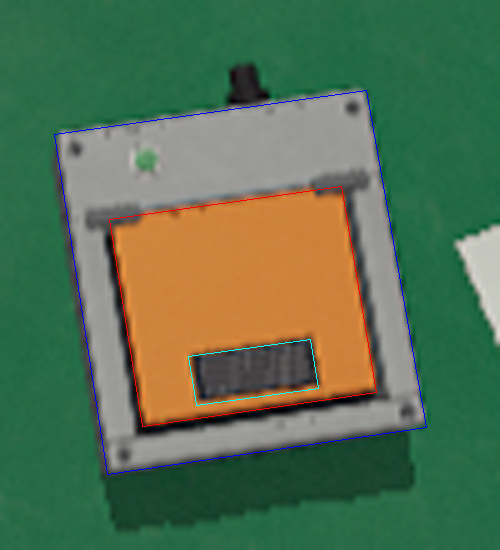

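View pics/ov_side.png

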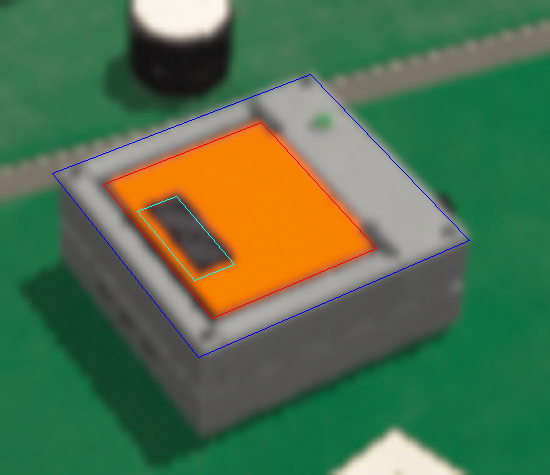

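The overlay fits within about 2 mm in both views: the top rim, flap and pad line up, and the pad is on the near side. Target confirmed as the right-hand box. Moving over it with the fingers shut.

```bash
python3 -m handwheel '[[[0.37,-1,0,0.35],[0.37,-1,0,0.35],[0.37,-1,0,0.35],[0.37,-1,0,0.35],[0.37,-1,0,0.35],[0.37,-1,0,0.35],[0.37,-1,0,0.35],[0.37,-1,0,0.35]]]' 0 20
python3 -m handwheel '[[[0.37,-1,0,0.35],[0.37,-1,0,0.35],[0.37,-1,0,0.35],[0.37,-1,0,0.35],[0.37,-1,0,0.35],[0.37,-1,0,0.35],[0.37,-1,0,0.35],[0.37,-1,0,0.35]]]'
cat > st.py <<'E'
from h import *
from scipy.spatial.transform import Rotation as Ro
import sys
box=(0.5674,-0.0775,8.0)
s=readout.get_state();R=Ro.from_euler('xyz',s['eef_rot'],degrees=True).as_matrix()
p=s['tcp_pos'];a=np.radians(8);d=p[:2]-np.array(box[:2])
print('t',s['time_s'].__round__(2),'tcp',p.round(4),'box xy mm',(1000*np.array([np.cos(a)*d[0]+np.sin(a)*d[1],-np.sin(a)*d[0]+np.cos(a)*d[1]])).round(1),'jaw',np.degrees(np.arctan2(R[1,2],R[0,2])).round(2),'tilt',R[:,0].round(3),'F',s['contact_force'].round(2),'w',s['gripper_width'])
if len(sys.argv)>3:
    t=boxpt(box,[float(v)/1000 for v in sys.argv[1:4]]);print('units to go',((t-p)/.04).round(2),'turn',((-82-np.degrees(np.arctan2(R[1,2],R[0,2])))/5).round(2))
E
python3 st.py -38 0 90
```

```text
time_s: 0.9
tcp_pos: [0.3847, 0.29, 0.2199]
eef_rot: [-1.3, 89.5, -99.7]
contact_force: [0.8, -0.7, 0.2]
gripper_width: 0.0292
time_s: 1.7
tcp_pos: [0.5034, -0.0446, 0.2199]
eef_rot: [1.1, 89.6, -82.6]
contact_force: [0.6, 1.2, 0.2]
gripper_width: 0.0004
t 1.7 tcp [ 0.5034 -0.0446  0.2199] box xy mm [-58.8  41.5] jaw -83.68 tilt [ 0.001 -0.008 -1.   ] F [0.57 1.23 0.2 ] w 0.00041084716720083997
units to go [ 0.66 -0.96 -3.25] turn 0.34
```

```bash
python3 -m handwheel '[[[0.33,-0.48,-0.6,0.17],[0.33,-0.48,-0.7,0.17],[0,0,-0.9,0],[0,0,-0.8,0],[0,0,0,0],[0,0,0,0]]]'
python3 st.py -38 0 70
python3 - <<'E'
from h import *
for n in("side","top"): 
    im=vision.capture(n);x,y,w,h=(245,140,150,165) if n=="side" else (260,145,160,140)
    cv2.imwrite(f"pics/a_{n}.png",cv2.resize(im[y:y+h,x:x+w],None,fx=3,fy=3))
E
```

```text
time_s: 2.3
tcp_pos: [0.5312, -0.0914, 0.0964]
eef_rot: [3.2, 89.5, -79.1]
contact_force: [-0.8, -0.1, 0.3]
gripper_width: 0.0005
t 2.3 tcp [ 0.5312 -0.0914  0.0964] box xy mm [-37.8  -8.7] jaw -82.31 tilt [ 0.002 -0.008 -1.   ] F [-0.8  -0.1   0.32] w 0.0004658743789872582
units to go [-0.04  0.21 -0.66] turn 0.06
```

View pics/a_side.png

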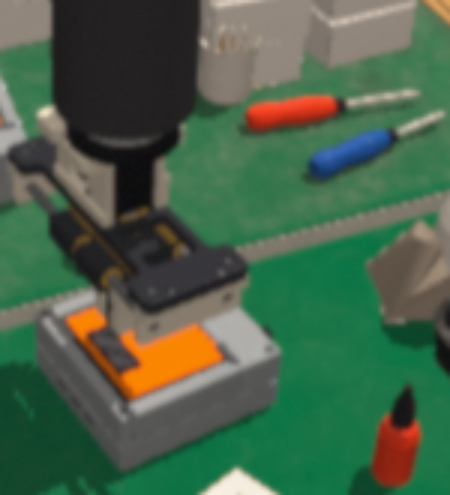

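The shut fingers hang about 37 mm above the flap, over the pad area. I'll correct y and go down, watching the force.

```bash
python3 -m handwheel '[[[-0.04,0.2,-0.3,0.05],[0,0,-0.3,0],[0,0,0,0]]]'; python3 st.py -38 0 59
python3 -m handwheel '[[[0,0,-0.1,0],[0,0,-0.05,0]]]'; python3 st.py -38 0 55
```

```text
time_s: 2.7
tcp_pos: [0.5321, -0.0811, 0.0751]
eef_rot: [50.7, 89.3, -31.3]
contact_force: [-1.5, 0.3, -0.3]
gripper_width: 0.0005
t 2.7 tcp [ 0.5321 -0.0811  0.0751] box xy mm [-35.5   1.3] jaw -81.95 tilt [ 0.01  -0.006 -1.   ] F [-1.52  0.29 -0.29] w 0.0004936052885689571
units to go [-0.06 -0.04 -0.4 ] turn -0.01
time_s: 2.9
tcp_pos: [0.5325, -0.0807, 0.0692]
eef_rot: [53.1, 89.3, -28.8]
contact_force: [-0.2, -0.6, -0.1]
gripper_width: 0.0005
t 2.9 tcp [ 0.5325 -0.0807  0.0692] box xy mm [-35.    1.7] jaw -81.89 tilt [ 0.011 -0.006 -1.   ] F [-0.24 -0.59 -0.12] w 0.0005290895451056063
units to go [-0.07 -0.05 -0.36] turn -0.02
```

```bash
python3 -m handwheel '[[[-0.1,-0.05,-0.15,0],[0,0,-0.1,0]]]'; python3 -m handwheel '[[[0,0,-0.05,0]]]';python3 -m handwheel '[[[0,0,-0.05,0]]]'; python3 st.py -38 0 55
```

```text
time_s: 3.1
tcp_pos: [0.5284, -0.0828, 0.0589]
eef_rot: [54.4, 89.2, -27.4]
contact_force: [-2.7, -0.8, 3.5]
gripper_width: 0.0002
time_s: 3.2
tcp_pos: [0.5283, -0.0829, 0.0567]
eef_rot: [54.3, 89.2, -27.6]
contact_force: [0.2, 1.5, 4.3]
gripper_width: 0.0005
time_s: 3.3
tcp_pos: [0.5285, -0.0829, 0.0549]
eef_rot: [55.1, 89.2, -26.8]
contact_force: [-6.1, 2.2, 16.8]
gripper_width: 0.0003
t 3.3 tcp [ 0.5285 -0.0829  0.0549] box xy mm [-39.3   0.1] jaw -81.88 tilt [ 0.012 -0.006 -1.   ] F [-6.07  2.19 16.84] w 0.00031460912438381985
units to go [0.03 0.   0.  ] turn -0.02
```

On the stop at 17 N, so I'll release up and back and let the flap open.

```bash
python3 -m handwheel '[[[0,0,0.5,0],[-0.6,-0.08,0.8,0],[-0.6,-0.08,0.8,0],[0,0,0.9,0],[0,0,0.8,0],[0,0,0.5,0],[0,0,0,0],[0,0,0,0]]]'; python3 -m handwheel '[[[0,0,0,0],[0,0,0,0],[0,0,0,0],[0,0,0,0],[0,0,0,0],[0,0,0,0],[0,0,0,0],[0,0,0,0]]]'
python3 - <<'E'
from h import *
for n in("side","top"): 
    im=vision.capture(n);x,y,w,h=(245,140,150,165) if n=="side" else (260,145,160,140)
    cv2.imwrite(f"pics/b_{n}.png",cv2.resize(im[y:y+h,x:x+w],None,fx=3,fy=3))
E
python3 st.py -20 0 65
```

```text
time_s: 4.1
tcp_pos: [0.4773, -0.0904, 0.2319]
eef_rot: [51.8, 89.2, -30.1]
contact_force: [-0.8, -0.9, -0.2]
gripper_width: 0.0004
time_s: 4.9
tcp_pos: [0.4757, -0.0906, 0.2277]
eef_rot: [21.7, 89.5, -60.3]
contact_force: [-0.6, -0.2, -1.1]
gripper_width: 0.0002
t 5.0 tcp [ 0.4757 -0.0906  0.2277] box xy mm [-92.6  -0.2] jaw -81.97 tilt [ 0.004 -0.008 -1.   ] F [-0.67  1.13 -0.32] w 0.00039444274106522226
units to go [ 1.8   0.26 -4.07] turn -0.01
```

View pics/b_side.png

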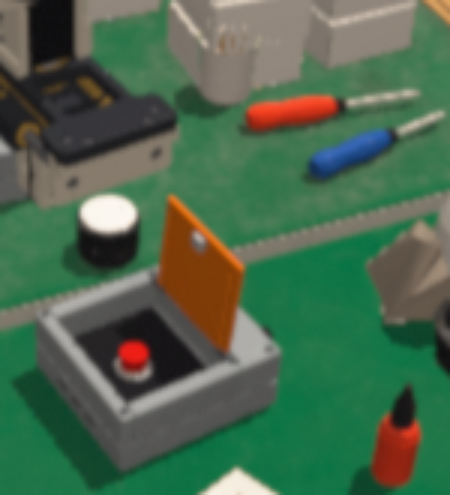

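View pics/b_top.png

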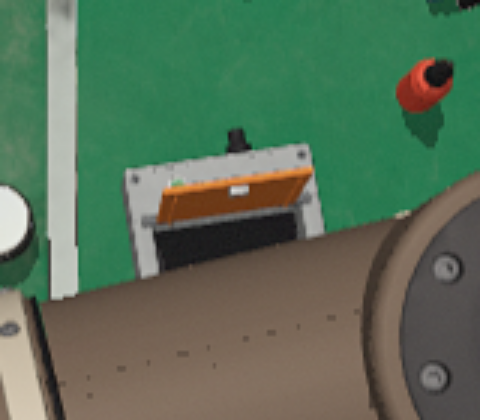

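The flap stands fully open and the red button is visible at crop pixel (133,355). Now the button.

```bash
python3 -m handwheel '[[[0.87,0.13,-0.8,0],[0.87,0.13,-0.8,0],[0,0,-0.8,0],[0,0,-0.8,0],[0,0,-0.5,0],[0,0,0,0]]]'; python3 st.py -22 0 50
```

```text
time_s: 5.6
tcp_pos: [0.5499, -0.0798, 0.0774]
eef_rot: [53.4, 89.2, -28.5]
contact_force: [-0.3, -0.6, 0.0]
gripper_width: 0.0003
t 5.6 tcp [ 0.5499 -0.0798  0.0774] box xy mm [-17.7   0.2] jaw -81.93 tilt [ 0.013 -0.007 -1.   ] F [-0.27 -0.62  0.04] w 0.0003354481427623382
units to go [-0.11 -0.02 -0.68] turn -0.01
```

```bash
python3 -m handwheel '[[[-0.12,-0.02,-0.35,0],[-0.03,0,-0.3,0],[0,0,-0.15,0]]]'; python3 -m handwheel '[[[0,0,-0.1,0]]]'; python3 -m handwheel '[[[0,0,-0.08,0]]]';python3 st.py -22 0 41
```

```text
time_s: 5.9
tcp_pos: [0.546, -0.0804, 0.0473]
eef_rot: [58.6, 89.0, -23.3]
contact_force: [-2.6, 0.7, 3.0]
gripper_width: -0.0002
time_s: 6.0
tcp_pos: [0.5461, -0.0805, 0.0436]
eef_rot: [58.5, 89.0, -23.3]
contact_force: [-3.5, -0.0, 3.1]
gripper_width: 0.0003
time_s: 6.1
tcp_pos: [0.5462, -0.0805, 0.041]
eef_rot: [58.2, 89.0, -23.7]
contact_force: [-8.3, 2.8, 29.3]
gripper_width: 0.0004
t 6.1 tcp [ 0.5462 -0.0805  0.041 ] box xy mm [-21.5  -0. ] jaw -81.85 tilt [ 0.017 -0.007 -1.   ] F [-8.26  2.78 29.26] w 0.00035780060538632085
units to go [-0.01 -0.    0.  ] turn -0.03
```

On the stop (29 N at z = 41 mm). Going straight up, then a look.

```bash
python3 -m handwheel '[[[0,0,0.5,0],[-0.1,0,0.9,0],[-0.2,0,0.9,0],[-0.6,-0.08,0.8,0],[-0.6,-0.08,0.8,0],[-0.6,-0.08,0.8,0],[0,0,0,0]]]'; python3 - <<'E'
from h import *
for n in("side","top"): 
    im=vision.capture(n);x,y,w,h=(245,140,150,165) if n=="side" else (260,145,160,140)
    cv2.imwrite(f"pics/c_{n}.png",cv2.resize(im[y:y+h,x:x+w],None,fx=4,fy=4) if n=="top" else cv2.resize(im[190:305,x:x+w],None,fx=5,fy=5))
    if n=="side":
        h=cv2.cvtColor(im,cv2.COLOR_BGR2HSV);m=cv2.inRange(h,(0,180,120),(5,255,255))|cv2.inRange(h,(174,180,120),(180,255,255));m[:,330:]=0;m[:210]=0
        ys,xs=np.nonzero(m);print('red',xs.min(),xs.max(),ys.min(),ys.max(),xs.mean(),ys.mean())
        for z in(.041,.049):print(z,proj(n,boxpt((0.5674,-0.0775,8.0),(-.02,0,z))),onz(n,xs.mean(),ys.mean(),z))
E
python3 st.py 58 0 200
```

```text
time_s: 6.8
tcp_pos: [0.4623, -0.0906, 0.2389]
eef_rot: [64.7, 88.5, -17.1]
contact_force: [1.2, -0.4, 0.2]
gripper_width: 0.0006
red 285 293 256 263 288.95238095238096 259.36507936507934
0.041 [288.33059063 259.94476267] [ 0.54962894 -0.07911321  0.041     ]
0.049 [288.41378969 257.41134314] [ 0.54626255 -0.08641736  0.049     ]
t 6.9 tcp [ 0.4624 -0.0901  0.2352] box xy mm [-105.8    2.1] jaw -81.81 tilt [ 0.02  -0.008 -1.   ] F [ 0.95  0.44 -0.47] w 0.000245952492695382
units to go [ 4.06  0.52 -0.88] turn -0.04
```

View pics/c_side.png

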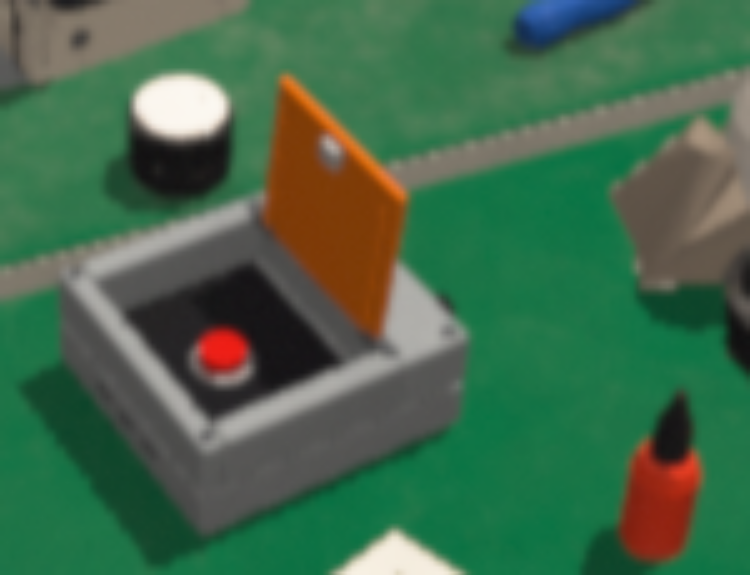

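The button is now low in its collar, its centroid matches the 41 mm height, and the box hasn't moved. Next: over and behind the flap.

```bash
python3 -m handwheel '[[[0.9,0.1,-0.05,0],[0.9,0.1,-0.05,0],[0.9,0.12,-0.05,0],[0.9,0.12,-0.05,0],[0.5,0.04,-0.05,0],[0,0,0,0]]]';  python3 st.py 62 0 110
```

```text
time_s: 7.5
tcp_pos: [0.6331, -0.0699, 0.2171]
eef_rot: [53.4, 89.1, -28.4]
contact_force: [-0.6, -0.1, -0.4]
gripper_width: 0.0007
t 7.5 tcp [ 0.6331 -0.0699  0.2171] box xy mm [66.1 -1.6] jaw -81.82 tilt [ 0.014 -0.008 -1.   ] F [-0.6  -0.07 -0.37] w 0.0006648937031245971
units to go [-0.11  0.03 -2.68] turn -0.04
```

```bash
python3 -m handwheel '[[[0,0.03,-0.8,0],[0,0,-0.8,0],[0,0,-0.7,0],[0,0,-0.15,0],[0,0,0,0]]]';  python3 st.py 50 0 115; python3 - <<'E'
from h import *
n="side"
im=vision.capture(n);x,y,w,h=(245,140,150,165)
cv2.imwrite(f"pics/d_{n}.png",cv2.resize(im[y:y+h,x:x+w],None,fx=3,fy=3))
E
```

```text
time_s: 8.0
tcp_pos: [0.6319, -0.069, 0.11]
eef_rot: [26.9, 89.4, -54.9]
contact_force: [-1.0, -0.5, 0.6]
gripper_width: 0.0004
t 8.0 tcp [ 0.6319 -0.069   0.11  ] box xy mm [65.1 -0.5] jaw -81.84 tilt [ 0.006 -0.009 -1.   ] F [-0.97 -0.5   0.64] w 0.0004069918419481504
units to go [-0.37 -0.04  0.12] turn -0.03
```

View pics/d_side.png

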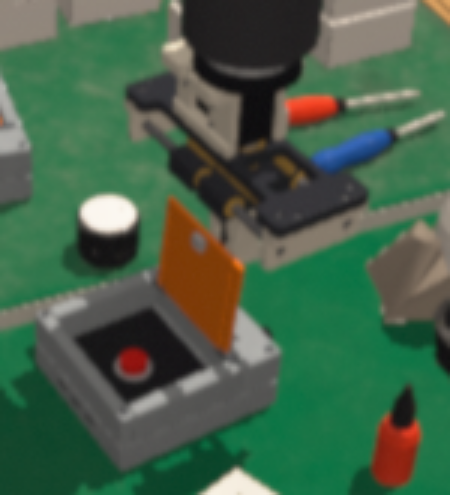

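Shut fingers are behind the flap with clearance all round. Now I'll sweep it shut along the arc.

```bash
python3 -m handwheel '[[[-0.25,-0.04,0.2,0],[-0.2,-0.03,0.15,0],[-0.2,-0.03,0.05,0],[-0.2,-0.03,0,0],[-0.2,-0.03,0,0]]]';  python3 st.py 25.3 0 125
python3 -m handwheel '[[[-0.2,-0.03,0,0],[-0.2,-0.03,0,0]]]';  python3 st.py 25.3 0 125
```

```text
time_s: 8.55
tcp_pos: [0.5924, -0.0748, 0.1342]
eef_rot: [63.6, 88.7, -18.2]
contact_force: [4.0, 1.4, -2.6]
gripper_width: 0.0006
t 8.55 tcp [ 0.5924 -0.0748  0.1342] box xy mm [25.2 -0.8] jaw -81.79 tilt [ 0.021 -0.007 -1.   ] F [ 3.98  1.35 -2.56] w 0.0005659630958313132
units to go [ 0.    0.02 -0.23] turn -0.04
time_s: 8.75
tcp_pos: [0.5758, -0.0773, 0.1354]
eef_rot: [66.7, 88.6, -15.1]
contact_force: [1.3, 0.7, 1.1]
gripper_width: 0.0002
t 8.75 tcp [ 0.5758 -0.0773  0.1354] box xy mm [ 8.3 -1. ] jaw -81.78 tilt [ 0.024 -0.007 -1.   ] F [1.34 0.7  1.14] w 0.0002062487355519228
units to go [ 0.42  0.08 -0.26] turn -0.04
```

```bash
python3 - <<'E'
from h import *
n="side"
im=vision.capture(n);x,y,w,h=(245,140,150,165)
cv2.imwrite(f"pics/e_{n}.png",cv2.resize(im[y:y+h,x:x+w],None,fx=4,fy=4)[:600])
E
```

```text
(no output)
```

View pics/e_side.png

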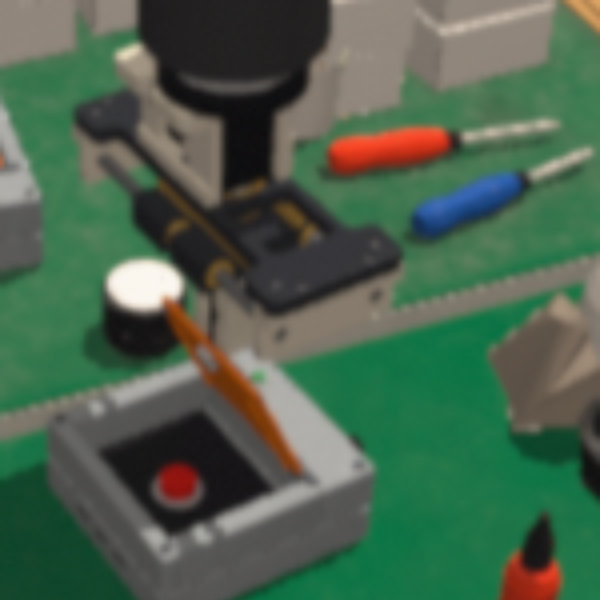

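The fingertip still holds the flap (about 60° open) but close to its edge, so I'll drive more downward.

```bash
python3 -m handwheel '[[[0,0,-0.25,0],[-0.07,-0.01,-0.25,0],[-0.1,-0.01,-0.2,0]]]';  python3 st.py -6.6 0 108
```

```text
time_s: 9.1
tcp_pos: [0.5656, -0.0802, 0.1165]
eef_rot: [58.1, 88.5, -23.6]
contact_force: [1.5, 0.5, 6.0]
gripper_width: 0.0003
t 9.1 tcp [ 0.5656 -0.0802  0.1165] box xy mm [-2.2 -2.4] jaw -81.61 tilt [ 0.024 -0.011 -1.   ] F [1.49 0.48 5.99] w 0.00026258758954388696
units to go [-0.12  0.05 -0.21] turn -0.08
```

```bash
python3 -m handwheel '[[[-0.16,0,-0.2,-0.05],[-0.16,0.01,-0.2,0],[-0.14,0,-0.2,0]]]';  python3 st.py -32 0 78
```

```text
time_s: 9.4
tcp_pos: [0.5479, -0.0816, 0.0948]
eef_rot: [55.3, 88.2, -26.4]
contact_force: [3.9, -3.1, 3.5]
gripper_width: 0.0006
t 9.4 tcp [ 0.5479 -0.0816  0.0948] box xy mm [-19.8  -1.4] jaw -81.76 tilt [ 0.028 -0.014 -1.   ] F [ 3.92 -3.1   3.5 ] w 0.0005536334726794917
units to go [-0.31 -0.01 -0.42] turn -0.05
```

```bash
python3 -m handwheel '[[[-0.12,0.01,-0.2,0],[-0.12,-0.01,-0.2,0],[-0.08,-0.01,-0.2,0]]]';  python3 st.py -37 0 64
```

```text
time_s: 9.7
tcp_pos: [0.5372, -0.0823, 0.0711]
eef_rot: [59.1, 87.9, -22.6]
contact_force: [5.5, -1.8, 3.5]
gripper_width: 0.0005
t 9.7 tcp [ 0.5372 -0.0823  0.0711] box xy mm [-30.5  -0.5] jaw -81.71 tilt [ 0.034 -0.014 -0.999] F [ 5.46 -1.76  3.52] w 0.00048587867607859363
units to go [-0.16 -0.01 -0.18] turn -0.06
```

```bash
python3 -m handwheel '[[[-0.1,0,-0.15,0],[-0.08,0,-0.12,0]]]';  python3 st.py -37 0 55; python3 -m handwheel '[[[0,0,-0.07,0]]]'; python3 -m handwheel '[[[0,0,-0.04,0]]]';python3 st.py -37 0 55
```

```text
time_s: 9.9
tcp_pos: [0.5298, -0.0819, 0.0591]
eef_rot: [59.6, 87.9, -22.1]
contact_force: [2.3, -0.2, 3.7]
gripper_width: 0.0003
t 9.9 tcp [ 0.5298 -0.0819  0.0591] box xy mm [-37.8   0.9] jaw -81.7 tilt [ 0.034 -0.014 -0.999] F [ 2.33 -0.17  3.65] w 0.0002633728375820958
units to go [ 0.02 -0.02 -0.1 ] turn -0.06
time_s: 10.0
tcp_pos: [0.5289, -0.0819, 0.0557]
eef_rot: [58.7, 88.0, -23.0]
contact_force: [-0.5, 0.1, 13.1]
gripper_width: 0.0
time_s: 10.1
tcp_pos: [0.5289, -0.0819, 0.0546]
eef_rot: [58.0, 88.0, -23.7]
contact_force: [-2.8, 1.3, 27.1]
gripper_width: 0.0005
t 10.1 tcp [ 0.5289 -0.0819  0.0546] box xy mm [-38.7   1. ] jaw -81.66 tilt [ 0.033 -0.014 -0.999] F [-2.75  1.29 27.14] w 0.0005271605218898532
units to go [ 0.05 -0.02  0.01] turn -0.07
```

Pressed to the stop. Releasing straight up and backing away.

```bash
python3 -m handwheel '[[[0,0,0.3,0],[0,0,0.9,0],[-0.5,0,0.9,0],[-0.6,0,0.9,0],[-0.6,0,0.8,0],[-0.6,0,0.6,0],[0,0,0,0],[0,0,0,0]]]'; python3 -m handwheel '[[[0,0,0,0],[0,0,0,0],[0,0,0,0],[0,0,0,0],[0,0,0,0],[0,0,0,0],[0,0,0,0],[0,0,0,0]]]'
python3 st.py; python3 - <<'E'
from h import *
box=(0.5674,-0.0775,8.0)
im=vision.capture("top");cv2.imwrite("pics/f_top.png",im)
im=vision.capture("side")
x,y,w,h=(235,190,160,120);k=5
cv2.imwrite("pics/f_raw.png",cv2.resize(im[y:y+h,x:x+w],None,fx=k,fy=k))
m=orange(im);m=cv2.morphologyEx(m,cv2.MORPH_CLOSE,np.ones((15,15)))
cs,_=cv2.findContours(m,cv2.RETR_EXTERNAL,cv2.CHAIN_APPROX_NONE)
for im0 in(cv2.imread("pics/side0.png"),im):
    m=orange(im0);m=cv2.morphologyEx(m,cv2.MORPH_CLOSE,np.ones((15,15)))
    cs,_=cv2.findContours(m,cv2.RETR_EXTERNAL,cv2.CHAIN_APPROX_NONE)
    c=[c for c in cs if cv2.pointPolygonTest(c,(295,252),False)>=0][0]
    q=cv2.approxPolyDP(cv2.convexHull(c),0.05*cv2.arcLength(c,True),True).reshape(-1,2);print(q.tolist(),cv2.contourArea(c),np.mean(c.reshape(-1,2),0))
a=cv2.imread("pics/side0.png");d=cv2.absdiff(a,im).max(2)[200:400,240:420];print('diff>40 px',(d>40).sum(), 'diff loc',[v.min() if v.size else None for v in np.nonzero(d>40)],[v.max() if v.size else None for v in np.nonzero(d>40)])
E
```

```text
time_s: 10.9
tcp_pos: [0.417, -0.0833, 0.2257]
eef_rot: [-17.6, 89.1, -99.5]
contact_force: [-0.0, 0.2, -0.4]
gripper_width: 0.0005
time_s: 11.7
tcp_pos: [0.4152, -0.0835, 0.2201]
eef_rot: [-49.1, 88.6, -131.1]
contact_force: [-0.1, -0.6, 0.2]
gripper_width: 0.0002
t 11.7 tcp [ 0.4152 -0.0835  0.2201] box xy mm [-151.5   15.2] jaw -81.95 tilt [-0.016 -0.018 -1.   ] F [-0.09 -0.56  0.23] w 0.00018841506119637413
[[296, 234], [318, 259], [287, 272], [267, 246]] 1084.0 [292.34821429 253.09821429]
[[296, 234], [318, 259], [287, 272], [267, 246]] 1086.0 [292.33035714 253.09821429]
diff>40 px 250 diff loc [np.int64(0), np.int64(0)] [np.int64(13), np.int64(28)]
```

View pics/f_raw.png

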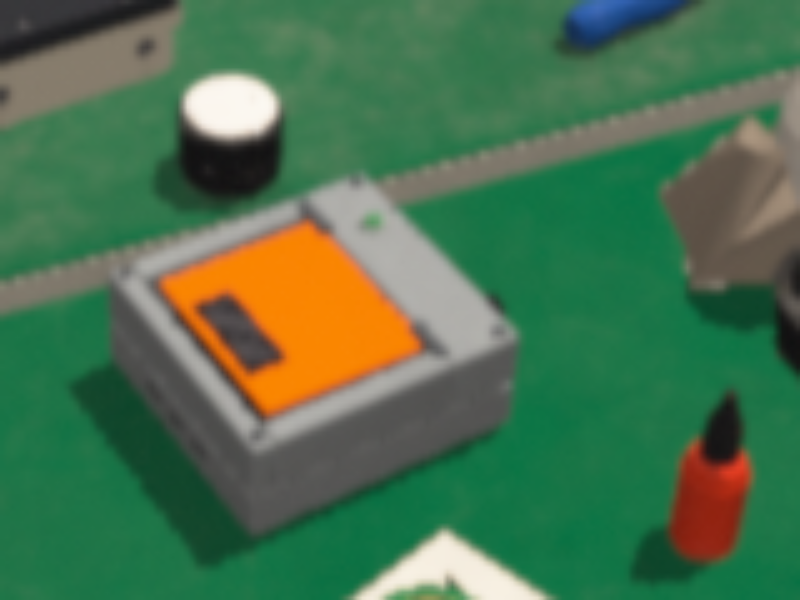

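View pics/f_top.png

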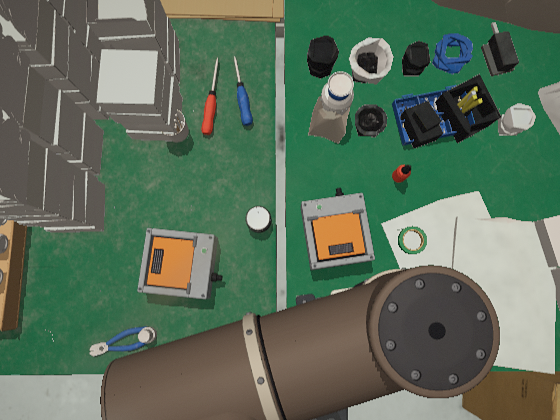

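The flap's corners are at the same pixels as at the start, 1.5 s after release. The box, bottle, tape and puck haven't moved, and the arm is clear of everything. Handing in.

```bash
python3 -c "
from plant import close_job
print(close_job())"
```

```text
the job is handed in; nothing more can be done
None
```

The job is done and handed in at about 12 s of the 51 s allowed; no verdict is reported. On the right-hand power box, I pressed the flap's pad to its stop and let go, and it sprang fully open. I then pushed the red button down, swept the flap shut from behind, pressed it to the stop and let go.

- **Flap:** about 1.5 s after release its corners were at the same pixels as at the start, so it is latched flush.
- **Breaker:** the fingertip reached 41 mm above the bench on a firm stop. The picture before the flap was shut showed the button at the fully-in height.
- **Surroundings:** in the side view around the box nothing had changed except where the arm was. In the top view the bottle, tape and puck look untouched, and the robot touches nothing.

**Pressing force:** I pressed harder than I meant to. The pad took about 17 N on the first press and 27 N on the last, where you gave 6 to 15 N as harmless. The button took 29 N on its stop. I saw no damage or shift of the box, and these stayed well below the 120 N wrist limit.

**Closing sweep:** it started too near the flap's free edge, so I lowered the path partway; the flap did not slip.

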